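# Clamp the woodcut block on the carving board

## Task

Clamp the wooden printing block down on the carving board by pushing only, gripping and picking up nothing: with the side of a finger, push the clamp's metal strap round over the block until it comes up against its stop pin, then press the black-handled cam lever all the way down so that the rubber pad holds the block. Leave the block in its corner against the fences and do not disturb the art things lying around.

Things in the scene. Friction and masses are not known exactly. Their poses are not given: they have to be found in the camera images.
- board: carving board fixed to the table: plywood 240 (x) x 340 (y) x 15 mm. Origin: centre of its underside, on the table; turned only about the vertical. Fences 10 mm high along its +y and +x edges form the corner that holds the block. In its axes the clamp post stands at (0, -60) mm and the steel stop pin, 10 mm thick, its top 57 mm above the table, at (18, -10) mm
- strap (a joint): angle of the clamp strap about its upright post (rad): 0 = over the block against the stop pin, pointing along the board's +y; it grows anticlockwise seen from above as the strap is away from the block (1.57 = along the board's -x); range 0 to 1.95. Friction holds it where it is left (1.5 N moves it at 85 mm from the post). The lever turns round with it
- bar: the strap itself: aluminium bar 26 mm wide, 16 mm high, with a round nose of radius 16 mm centred 100 mm from the post; it reaches 38 mm behind the post. Lever up, it rises slightly to the nose: underside 42 to 48 mm, top 58 to 65 mm above the table (a screw head on the nose 5 mm more), pad 3 to 4 mm clear of the block. Origin: bottom of the bar, 28 mm behind the post
- strap_post (a point): the axis of the clamp's post, at the level of the board's top (15 mm above the table)
- strap_side (a point): point in the middle of the strap, 85 mm from the post axis along the strap, 53 mm above the table (about mid-height of the raised bar); moves round with the strap
- lever (a joint): angle of the cam lever (rad): 0 = raised, standing 75 degrees above the level and leaning back away from the strap's nose; grows as it is pushed back and down; 1.25 = fully down at its stop, almost level, pointing straight away from the nose. It stays where it is left; moving it takes 3 to 6 N at the handle. Going down, it rocks the strap's nose about 6.5 mm down on to the block
- lever_pin (a point): the lever's level hinge pin, on the post axis, 70 mm above the table; the pin runs across the strap
- lever_end (a point): the end of the lever's black handle, 111 mm from the pin, on the handle's middle line (this line passes 3 mm above or in front of the pin). The handle is 24 mm wide across the strap's direction and 14 mm thick, and covers the last 65 mm of the lever
- pad: the rubber pad, 22 mm across, 8 mm thick, on a sprung spindle under the strap's nose, 100 mm from the post. Origin: 2 mm above its underside
- block: the wooden printing block with a carved leaf on top, 150 (x) x 110 (y) x 18 mm, lying loose on the board in the corner of the fences, its top 33 mm above the table. Origin: centre of its underside, at board (13, 75) mm, give or take 1 mm
- water_tub: bystander: yellow plastic brush-water tub, 100 mm across, 98 mm tall. Origin: centre of its underside
- paint_tin: bystander: flat open watercolour tin, 110 x 190 x 12 mm. Origin: centre of its underside
- pencil: bystander: black pencil, 168 mm long, 8 mm thick, lying. Origin: underside, near mid-length
- eraser: bystander: white eraser in a green sleeve, 22 x 45 x 12 mm, lying on the board. Origin: centre of its underside
Things that resemble listed ones, but are neither listed nor needed, are in the scene too. There is more than one size of the block; the job needs the middle-sized.

How it is judged (in metres and radians):
On the way, in this order (a step that is already met when the one before it is completed fails the run):
1. the strap is swung over the block, up against its stop pin, with the lever still up (value of joint strap below 0.1 rad and value of joint lever below 0.7 rad), for 0.1 s.
2. the cam lever is pressed fully down and the pad presses on the block (value of joint strap below 0.1 rad and value of joint lever above 1.15 rad and contact force between pad and block above 8 N), for 0.1 s.
At the end, for the whole second after the job is handed in: The strap lies over the block within 0.1 rad of its stop pin, the lever is within 0.1 rad of fully down and stays there, the pad presses on the block with more than 8 N, and the block lies at rest within 6 mm of where it lay (all of step 2 and distance of block from where it was at the start of the episode below 0.006 m and linear speed of block below 0.01 m/s); the robot touches nothing.
It fails at once if the block is lifted or pushed out of its corner (moved more than 10 mm) (distance of block from where it was at the start of the episode above 0.01 m).
It fails at once if a bystander is picked up, knocked over or moved more than 20 mm (distance of any of water_tub, paint_tin, pencil, eraser from where it was at the start of the episode above 0.02 m).
It fails at once if the strap or the lever's handle is gripped between the fingers (both of its opposite sides pressed at once) (((contact force between the fingers and bar_c0 above 3 N or contact force between the fingers and bar_c1 above 3 N or contact force between the fingers and bar_c2 above 3 N) and (contact force between the fingers and bar_c3 above 3 N or contact force between the fingers and bar_c4 above 3 N or contact force between the fingers and bar_c5 above 3 N)) or (contact force between the fingers and lever_c5 above 3 N and contact force between the fingers and lever_c6 above 3 N) or (contact force between the fingers and lever_c7 above 3 N and contact force between the fingers and lever_c8 above 3 N)).
It also fails if it takes over 51 s, if anything falls off the work surface, if the arm or the gripper's body presses on something with over 40 N, if the wrist force passes 120 N, or if a joint passes its speed limit or range.

## Robot

A 6-joint arm with a two-finger parallel gripper is mounted at the origin on the work surface. World frame = base frame: x ahead of the robot, y to its left, z up, the work surface at z = 0. Lengths are in mm, angles in rad, forces in N, time in s.
With the tool pointing down it reaches from about 300 to 775 mm from the base axis. Payload 14.6 kg.
Tool frame: the origin (TCP) lies at the very end of the fingers, on their centre line; the grasp point (between the pads) lies 19 mm behind it; z points along the fingers, y is the line along which they close (so a half turn about z gives the same grasp; the last joint's range is limited). The gripper opens to 94 mm and grips with 3 to 60 N. Pads are 16 mm wide; open, the fingers measure 119 mm over their backs; the gripper's body (75 mm by 177 mm) begins 78 mm behind the grasp point.
Start: joints at [1.244, 0.3, 1.521, -0, 1.321, -0.067], TCP at [141.286, 531.533, 205.446] pointing down, gripper open.
Joint ranges: [-3.03, 3.03], [-0.79, 2.21], [0.23, 2.52], [-1.04, 4.18], [0, 3.07], [-2.55, 2.55]. Speed limits (rad/s): [2.22, 2.22, 2.57, 3.14, 3.14, 3.14].

## Interface

Orientations are given as [roll, pitch, yaw] about the fixed x, y, z axes, in that order (R = Rz(yaw) Ry(pitch) Rx(roll)).
In Python, from cell import manip, eyes, ticket gives the robot as it stands. The module is installed in compiled form; this text tells all that it offers.
- The arm moves only by the tool arm_command, never from a script. Its argument "plan" is a list of rows, each a list of 5 numbers: the opening, from -1 (shut) to 1 (fully open), then the shift along the tool's x, y, z in m, then the turn about the tool's z in rad. In form: [[jaw, dx, dy, dz, roll], ...]. A call has 1 to 20 rows; each row shifts and turns the commanded pose from where the row before left it, along the tool's axes as they then stand; what a row does not reach is not made up. A row lasts 1/8 s, in which the tool goes at most 62.5 mm and 10.7 degrees, less where a joint would pass 70% of its speed; a pose out of reach is approached as far as the arm can. A call is refused whole if a number of a shift passes 0.0625 or a number of a turn 0.188, either way. A call with a gripper value outside its range is refused whole. The fingers move at their own pace and stop on an object; "newtons" is the grip in N (left out, the last holds). Time passes only in rows, so rows that do not move let the fingers close. It gives the time, the measured TCP pose, the force, the opening and the grip force at its end, in the units of the state.
- manip.read_state(): the state, without advancing time (a new reading comes with each control period).
- eyes.camera(name): name is "scene" or "top"; returns a dict with "img" (480x640x3 uint8, blue, green, red), "z_map" (480x640 float32, mm along the optical axis (not along the pixel's ray), 0 where there is no reading), "fx", "fy", "cx", "cy" (pixels), "eye" and "orientation" of the camera in the world. Camera axes: x right, y down, z forward; pixel columns grow to the right and rows downward; lengths in mm; the calibration is good to about 2 mm. A picture is of the moment at which its call begins.
- ticket.sign_off(): hands the job in; it is judged then, once.
The state is a dict: "clock": time; "joints": joint angles; "qd": joint speeds; "effort": joint torques, N m; "eef_pos": TCP position; "eef_rot": TCP orientation; "wrist_force": force on the tool from outside, world axes, zero at the start; "moment": the same for the moment, N m; "finger_gap": finger opening in mm; "finger_force": force on a finger pad.
Only numpy, scipy, OpenCV 4.12 (cv2) and the standard library are available. Lean on these libraries where they do the work, as an engineer would, in place of code of your own. Each camera call takes 0.05 s, during which the arm holds its last target. There are 200 camera calls.

## Working session

There is one attempt and no reset: what is moved stays moved. The work goes in short steps, Python scripts to look and compute and a tool call to move; the robot and the scene stay as the last step left them, time stands still between calls to the robot, and variables do not carry over. Pictures are saved under pics/ and viewed, at most 10 in all, crops included, and the job is handed in when it is done.

Besides the shell and the picture viewer there is one more tool, called after "Request:" in YAML: its name, and indented under it one key for each argument. arm_command: Moves the arm, as the interface text tells. Its arguments: {"type":"object","properties":{"plan":{"type":"array"},"newtons":{"type":"number"}},"required":["plan"]}

```bash
mkdir -p pics; cat > h.py <<'E'
import numpy as np,cv2
from cell import manip,eyes,ticket
def cam(n):
    c=eyes.camera(n); return c
E
python3 - <<'E'
from h import *
for n in("scene","top"):
    c=cam(n); cv2.imwrite(f"pics/{n}0.png",c["img"]); np.savez(f"{n}0.npz",**c)
    print(n,c["fx"],c["fy"],c["cx"],c["cy"],c["eye"],c["orientation"])
print(manip.read_state())
E
```

```text
scene 504.3480016567105 504.3480016567105 319.54059429238987 240.20721450961761 [1362.5041583  -192.48237657  825.64648741] [-2.25576589e+00  6.23009289e-05  1.19513363e+00]
top 469.11141344953955 469.11141344953955 317.7757065084574 236.45810799099894 [ 487.10235068  109.93021622 1067.75808406] [-3.03114253  0.01241597 -1.56605656]
{'clock': 0.1, 'joints': array([ 1.24437929e+00,  3.00433936e-01,  1.52156627e+00,  1.66474760e-05,
        1.32069778e+00, -6.65881070e-02]), 'qd': array([-0.00152562, -0.00101188, -0.00328836,  0.00052964, -0.00176784,
        0.00024071]), 'effort': array([ 4.69889983e-04, -5.32646620e+01, -3.53279507e+01,  7.09356135e-02,
        2.36155617e-02, -2.47116759e-05]), 'eef_pos': array([141.21356616, 531.29822025, 204.9129794 ]), 'eef_rot': array([-3.14049084e+00, -8.96370014e-05,  2.88175955e+00]), 'wrist_force': array([ 0.48679964, -0.23054566,  0.43147489]), 'moment': array([ 1.94692782e-05, -1.21552636e-02, -2.40292345e-02]), 'finger_force': 0.0, 'finger_gap': 94.1439589197926}
```

View pics/scene0.png

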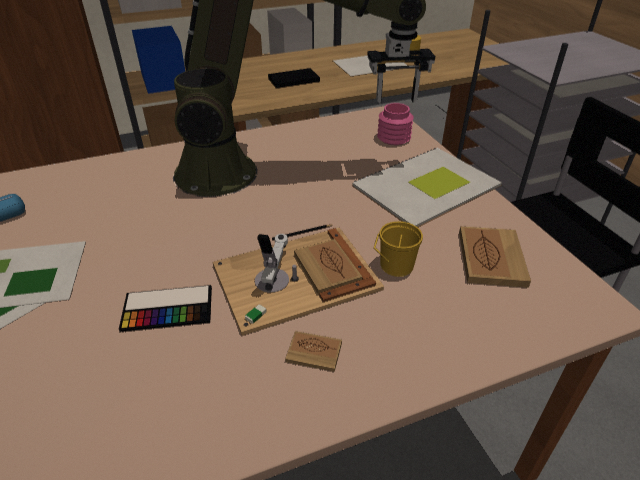

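View pics/top0.png

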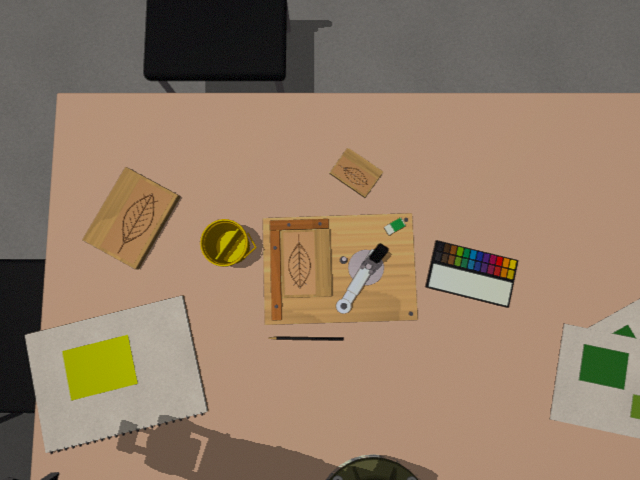

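The top view shows the board at about (264–417, 214–324), the post near (366,268), the strap nose at (344,306), the lever handle at (380,252), the stop pin at (344,260), the eraser at (396,226) and the pencil at (305,338). The tub is left of the board at (226,243).

```bash
cat >> h.py <<'E'
from scipy.spatial.transform import Rotation as Ro
def ray(c,u,v,z):
    R=Ro.from_euler("xyz",c["orientation"]).as_matrix()
    d=R@np.array([(u-c["cx"])/c["fx"],(v-c["cy"])/c["fy"],1]); e=np.array(c["eye"])
    return e+d*(z-e[2])/d[2]
def depthpts(c):
    R=Ro.from_euler("xyz",c["orientation"]).as_matrix()
    v,u=np.mgrid[:480,:640]; z=c["z_map"]
    return np.stack([(u-c["cx"])/c["fx"]*z,(v-c["cy"])/c["fy"]*z,z],-1)@R.T+np.array(c["eye"])
E
python3 - <<'E'
from h import *
t=dict(np.load("top0.npz")); s=dict(np.load("scene0.npz"))
for n,u,v,z in[("cTL",264,217,15),("cTR",413,213,15),("cBR",417,320,15),("cBL",265,324,15),("nose",344,306,68),("pin",344,260,57),("postbase",366,268,15),("eraser",396,226,27)]:
    print(n,ray(t,u,v,z).round(1))
P=depthpts(t)
for u,v in[(344,306),(344,260),(355,288),(380,252),(375,258),(372,263),(384,246),(300,262),(226,243),(340,230)]: print(u,v,P[v,u].round(1))
im=s["img"][215:330,200:400]; cv2.imwrite("pics/sc.png",cv2.resize(im,None,fx=4,fy=4,interpolation=cv2.INTER_CUBIC))
im=t["img"][205:335,320:425]; cv2.imwrite("pics/tc.png",cv2.resize(im,None,fx=4.5,fy=4.5,interpolation=cv2.INTER_CUBIC))
E
```

```text
cTL [647.9 245.9  15. ]
cTR [658.  -91.9  15. ]
cBR [418.9 -96.5  15. ]
cBL [408.3 239.6  15. ]
nose [450.6  66.9  68. ]
pin [548.3  66.3  57. ]
postbase [533.1  15.3  15. ]
eraser [626.6 -51.2  27. ]
344 306 [450.5  66.8  65.4]
344 260 [548.3  66.3  57.1]
355 288 [488.4  43.1  61.4]
380 252 [557.2   2.  168.5]
375 258 [547.7   8.2 136.2]
372 263 [539.3  11.4 108.9]
384 246 [568.2  -5.  174.3]
300 262 [544.9 162.3  33.2]
226 243 [583.3 320.   66.8]
340 230 [618.6  73.4  15.5]
```

View pics/tc.png

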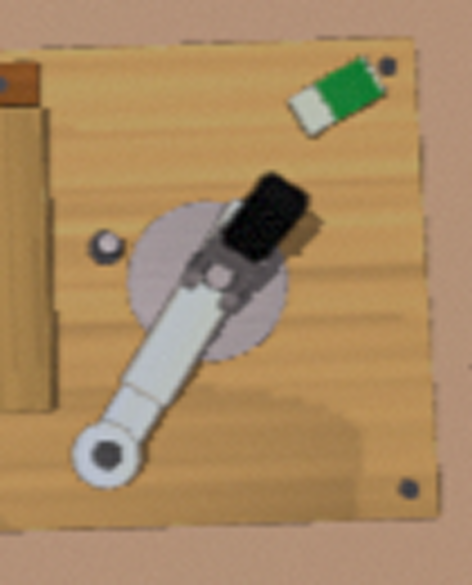

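View pics/sc.png

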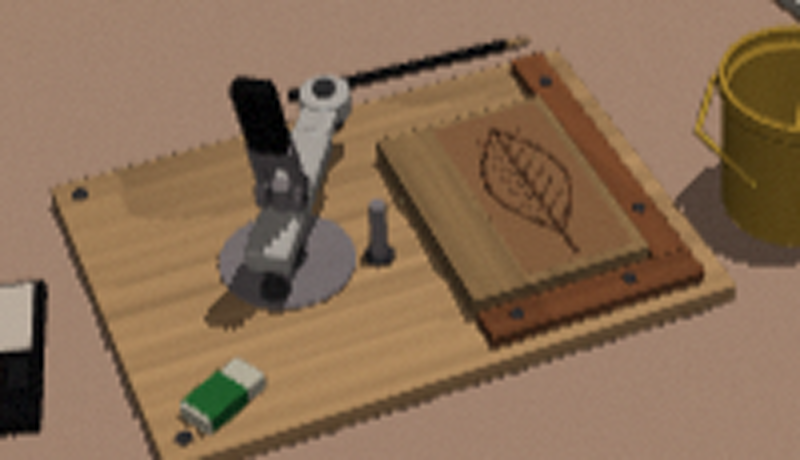

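The post is at about (534,15) and the strap about 58° off world +y. I'll shut the fingers, turn the tool to line up with the strap, and go to the outer side of the strap.

Request:
arm_command:
  plan:
    - [-1,0,0,0,0.15]
    - [-1,0,0,0,0.15]
    - [-1,-0.0438,-0.0225,0,0]
    - [-1,-0.0438,-0.0225,0,0]
    - [-1,-0.0438,-0.0225,0,0]
    - [-1,-0.0438,-0.0225,0,0]
    - [-1,-0.0438,-0.0225,0,0]
    - [-1,-0.0438,-0.0225,0,0]
    - [-1,-0.0438,-0.0225,0,0]
    - [-1,-0.0438,-0.0225,0,0]
    - [-1,-0.0438,-0.0225,0,0]
    - [-1,-0.0438,-0.0225,0,0]
    - [-1,-0.0438,-0.0225,0,0]
    - [-1,-0.0438,-0.0225,0,0]
    - [-1,0,0,0,0]
    - [-1,0,0,0,0]

```text
clock: 2.1
eef_pos: [442.9, 24.0, 205.2]
eef_rot: [-3.141, -0.001, 2.581]
wrist_force: [-0.0, -0.1, 0.7]
finger_gap: 0.5
finger_force: 0.0
```

Request:
arm_command:
  plan:
    - [-1,0,0,0.04,0]
    - [-1,0,0,0.04,0]
    - [-1,0,0,0.04,0]
    - [-1,0,0,0.041,0]
    - [-1,0,0,0,0]
    - [-1,0,0.008,0,0]
    - [-1,0,0.007,0,0]
    - [-1,0.0022,0.0081,0,0.1]
    - [-1,0.0022,0.0081,0,0.1]
    - [-1,0.0022,0.0081,0,0.1]
    - [-1,0.0022,0.0081,0,0.1]
    - [-1,0.0022,0.0081,0,0.1]
    - [-1,0.0022,0.0081,0,0.1]
    - [-1,0.0022,0.0081,0,0.1]
    - [-1,0.0022,0.0081,0,0.1]
    - [-1,0,0,0,0]

```text
clock: 4.1
eef_pos: [491.3, 89.2, 45.4]
eef_rot: [3.14, 0.0, 1.783]
wrist_force: [-0.8, 0.3, -0.2]
finger_gap: 0.7
finger_force: 0.0
```

```bash
python3 - <<'E'
from h import *
c=cam("top"); np.savez("t1.npz",**c)
im=c["img"][205:335,255:425]; cv2.imwrite("pics/t1.png",cv2.resize(im,None,fx=4.5,fy=4.5,interpolation=cv2.INTER_CUBIC))
E
```

```text
(no output)
```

View pics/t1.png

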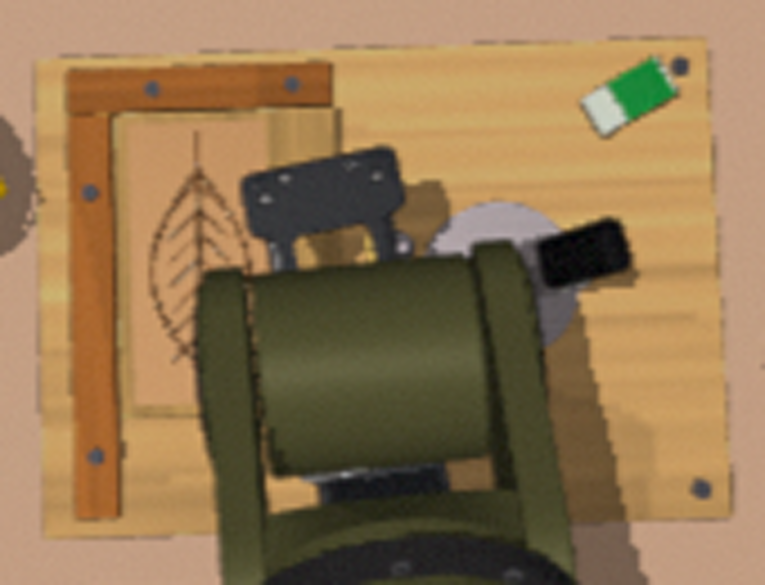

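The picture shows the strap following the finger: the lever handle at crop (585,253) is now about 15° from its final line. I'll keep going to the stop in gentle steps.

Request:
arm_command:
  plan:
    - [-1,0.0022,0.0081,0,0.1]
    - [-1,0.001,0.004,0,0.05]
    - [-1,0.0005,0.002,0,0.03]
    - [-1,0,0.001,0,0]
    - [-1,0,0,0,0]

```text
clock: 4.78
eef_pos: [504.8, 94.5, 44.5]
eef_rot: [3.141, -0.0, 1.603]
wrist_force: [-1.3, 1.3, -0.0]
finger_gap: 0.7
finger_force: 0.5
```

Request:
arm_command:
  plan:
    - [-1,0,0.0015,0,0]
    - [-1,0,0.0015,0,0]
    - [-1,0,0.001,0,0]
    - [-1,0,0,0,0]

```text
clock: 5.28
eef_pos: [508.6, 94.7, 44.4]
eef_rot: [-3.141, 0.0, 1.602]
wrist_force: [-3.8, 0.8, 1.5]
finger_gap: 0.5
finger_force: 2.2
```

Request:
arm_command:
  plan:
    - [-1,0,0.001,0,0]
    - [-1,0,0.001,0,0]
    - [-1,0,0,0,0]

```text
clock: 5.65
eef_pos: [508.9, 94.8, 44.1]
eef_rot: [-3.137, 0.0, 1.602]
wrist_force: [-16.2, 1.4, 9.3]
finger_gap: 0.1
finger_force: 8.3
```

The strap is against its stop, as the force rose to 16 N. I'll back off, rise, move clear in -y and look.

Request:
arm_command:
  plan:
    - [-1,0,-0.015,0,0]
    - [-1,0,-0.02,0,0]
    - [-1,0,-0.02,-0.04,0]
    - [-1,0,-0.04,-0.04,0]
    - [-1,0,-0.04,-0.05,0]
    - [-1,0,-0.04,-0.05,0]
    - [-1,0,0,0,0]

```text
clock: 6.52
eef_pos: [338.0, 89.5, 225.8]
eef_rot: [3.133, -0.001, 1.602]
wrist_force: [0.5, 1.3, -0.7]
finger_gap: 0.5
finger_force: 0.0
```

```bash
python3 - <<'E'
from h import *
c=cam("top"); print(manip.read_state()["eef_pos"])
P=depthpts(c); 
m=(c["img"].max(2)<70)&(P[...,2]>100)&(P[...,2]<190)&(abs(P[...,0]-535)<50)&(abs(P[...,1]-10)<70)
print(m.sum(),P[m].min(0),P[m].max(0),np.median(P[m],0))
im=c["img"][205:335,255:425]; cv2.imwrite("pics/t2.png",cv2.resize(im,None,fx=4.5,fy=4.5,interpolation=cv2.INTER_CUBIC))
E
```

```text
[338.27703785  89.4388087  223.64060805]
230 [523.90210652 -24.23017392 119.80404201] [547.52942238   7.15824544 178.49330068] [535.34517121  -7.59697834 159.50748499]
```

View pics/t2.png

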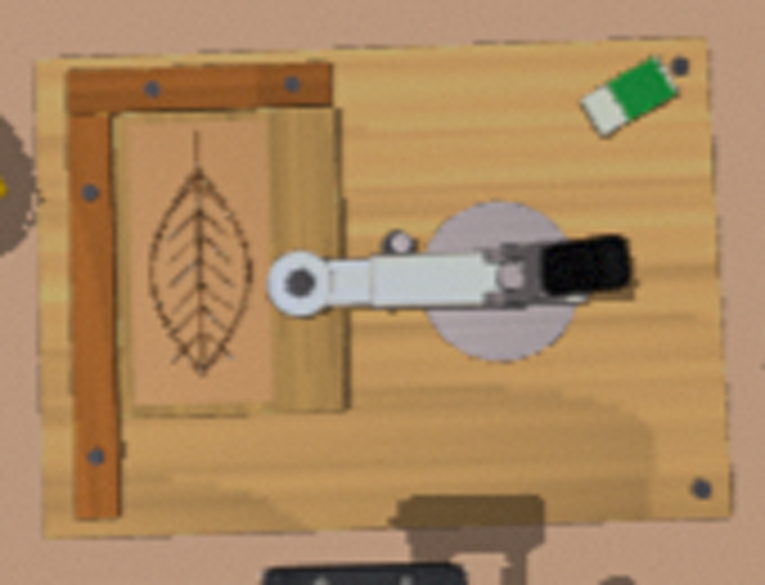

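The strap lies against the pin (crop 400,243) and over the block. The lever is still up, with its handle at crop (587,263), world x ≈ 535. Next I'll go in front of the handle.

Request:
arm_command:
  plan:
    - [-1,-0.01,0.039,0,0]
    - [-1,-0.01,0.039,0,0]
    - [-1,-0.01,0.039,0,0]
    - [-1,-0.01,0.039,0,0]
    - [-1,-0.015,0.0395,0,0]
    - [-1,0,0,0.03,0]
    - [-1,0,0,0.034,0]
    - [-1,0,0,0,0]
    - [-1,0,0,0,0]

```text
clock: 7.7
eef_pos: [535.5, 40.4, 158.5]
eef_rot: [3.141, 0.0, 1.602]
wrist_force: [0.2, 0.7, 0.2]
finger_gap: 0.3
finger_force: 0.0
```

```bash
python3 - <<'E'
import numpy as np
px,py=535.5,14.5; r=90;w=8
for th in list(range(75,2,-8))+[3.4]:
    t=np.radians(th); print(th, round(py-r*np.cos(t)+10*np.sin(t)+w,1), round(70+r*np.sin(t)+10*np.cos(t),1))
E
```

```text
75 8.9 159.5
67 -3.5 156.8
59 -15.3 152.3
51 -26.4 146.2
43 -36.5 138.7
35 -45.5 129.8
27 -53.2 119.8
19 -59.3 108.8
11 -63.9 97.0
3 -66.9 84.7
3.4 -66.7 85.3
```

Request:
arm_command:
  plan:
    - [-1,-0.015,0,0,0]
    - [-1,-0.01,0,0,0]
    - [-1,-0.0065,0,0,0]
    - [-1,-0.0062,0,0.001,0]
    - [-1,-0.0062,0,0.0015,0]
    - [-1,-0.006,0,0.002,0]
    - [-1,-0.0058,0,0.0025,0]
    - [-1,-0.0056,0,0.0029,0]
    - [-1,-0.0055,0,0.0032,0]
    - [-1,-0.0051,0,0.0036,0]
    - [-1,-0.005,0,0.0039,0]
    - [-1,0,0,0,0]

```text
clock: 9.2
eef_pos: [537.2, -36.9, 137.1]
eef_rot: [-3.141, 0.0, 1.601]
wrist_force: [0.3, 0.5, 0.2]
finger_gap: 0.4
finger_force: 0.2
```

Request:
arm_command:
  plan:
    - [-1,-0.0046,0,0.0043,0]
    - [-1,-0.0044,0,0.0046,0]
    - [-1,-0.004,0,0.0049,0]
    - [-1,-0.0037,0,0.0051,0]

```text
clock: 9.7
eef_pos: [537.8, -53.3, 118.2]
eef_rot: [-3.142, -0.0, 1.602]
wrist_force: [-0.7, 2.9, 1.4]
finger_gap: 0.2
finger_force: 1.4
```

```bash
python3 - <<'E'
from h import *
c=cam("scene"); im=c["img"][165:330,200:400]; cv2.imwrite("pics/s3.png",cv2.resize(im,None,fx=3.5,fy=3.5,interpolation=cv2.INTER_CUBIC))
E
```

```text
(no output)
```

View pics/s3.png

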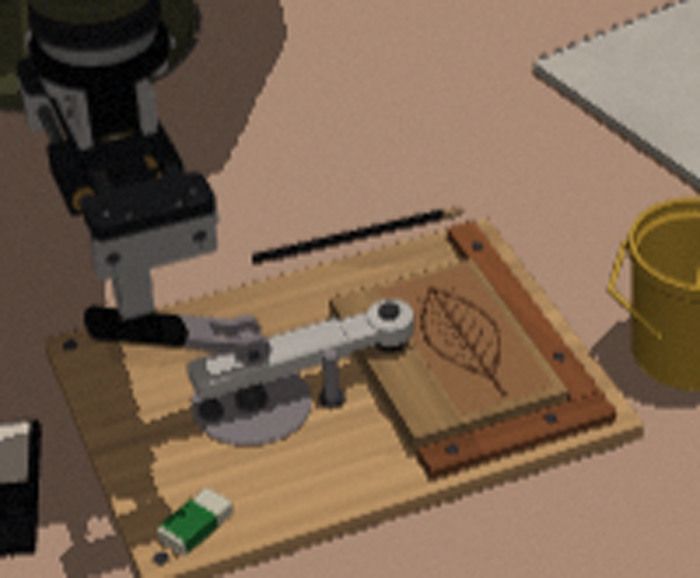

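The finger is pressing the handle (crop 135,322) down, the lever is well over, and the strap is still against the pin. I'll carry on to the stop.

Request:
arm_command:
  plan:
    - [-1,-0.0033,0,0.0054,0]
    - [-1,-0.0028,0,0.0056,0]
    - [-1,-0.0025,0,0.0058,0]
    - [-1,-0.0021,0,0.006,0]
    - [-1,-0.0017,0,0.0061,0]
    - [-1,-0.001,0,0.004,0]
    - [-1,0,0,0.002,0]
    - [-1,0,0,0,0]

```text
clock: 10.75
eef_pos: [538.6, -66.7, 84.6]
eef_rot: [3.141, 0.001, 1.602]
wrist_force: [-3.8, 2.9, 13.4]
finger_gap: 0.8
finger_force: 6.4
```

Request:
arm_command:
  plan:
    - [-1,0,0,0.0015,0]
    - [-1,0,0,0.0015,0]
    - [-1,0,0,0,0]

```text
clock: 11.12
eef_pos: [539.8, -66.9, 83.7]
eef_rot: [3.137, 0.001, 1.602]
wrist_force: [-5.8, 2.9, 30.7]
finger_gap: 0.6
finger_force: 15.4
```

The lever is at its hard stop, with the force up to 31 N and no further travel. I'll rise clear and check.

Request:
arm_command:
  plan:
    - [-1,0,0,-0.01,0]
    - [-1,0,0,-0.04,0]
    - [-1,0,0,-0.05,0]
    - [-1,0,-0.05,-0.03,0]
    - [-1,0,-0.06,0,0]
    - [-1,0,-0.06,0,0]
    - [-1,0,0,0,0]
    - [-1,0,0,0,0]

```text
clock: 12.12
eef_pos: [368.9, -72.0, 211.0]
eef_rot: [3.141, 0.001, 1.601]
wrist_force: [0.1, 0.8, 0.5]
finger_gap: 0.7
finger_force: 0.0
```

```bash
python3 - <<'E'
from h import *
c=cam("scene"); im=c["img"][215:330,200:400]; cv2.imwrite("pics/s4.png",cv2.resize(im,None,fx=4,fy=4,interpolation=cv2.INTER_CUBIC))
t=cam("top"); P=depthpts(t)
m=(t["img"].max(2)<60)&(P[...,2]>65)&(P[...,2]<140)&(abs(P[...,0]-535)<25)&(P[...,1]>-120)&(P[...,1]<20)
q=P[m]; print(len(q),q.min(0),q.max(0)); k=np.polyfit(q[:,1],q[:,2],1); print("slope deg",np.degrees(np.arctan(k[0])),np.polyfit(q[:,1],q[:,0],1))
E
```

```text
303 [526.29321699 -91.66965747  77.60351101] [549.53484577 -32.83039409  88.77180223]
slope deg -3.014758728272056 [-5.00702924e-02  5.35332043e+02]
```

View pics/s4.png

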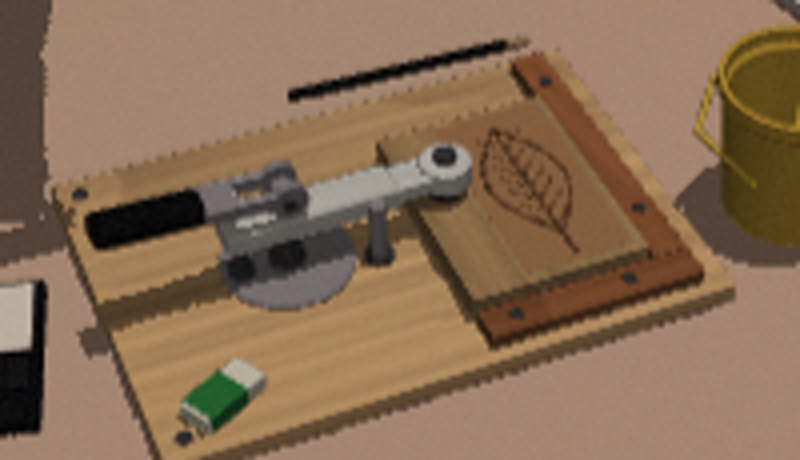

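The lever is down, 3° above level against an expected 3.4°. The strap is within about 0.02 rad of its stop, the pad is on the block, and nothing else has moved.

```bash
python3 -c "
from cell import ticket
print(ticket.sign_off())"
```

```text
the job is handed in; nothing more can be done
None
```

I clamped the block and handed the job in at about 12 s of the 51 s allowed. The strap is against its stop pin, the lever is fully down, the pad is on the block, and the block and art things look undisturbed. The sign-off returned no verdict, and I had no direct reading of the pad force.

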